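# Count washers through the gate of a counting tray

### The job

On the counting tray, count the three flat washers out of the mixed fasteners for a rack-foot kit: with the fingertips, sweep them along the deck through the gate one at a time, each dropping through the slot into the collecting box before the next one follows. Slide them lightly, without pinching or lifting any fastener, and leave the two hex nuts on the deck and the other things on the desk alone.

Things in the scene. Friction and masses are not known exactly. Their poses are not given: they have to be found in the camera images.
- tray: fixed grey sheet-metal counting tray on the desk, 268 mm along its x, 320 mm along its y; origin on the desk under its centre; its x axis points from its rear rim to the gate. Flat dark deck, top 70 mm above the desk, x -125 to +75 mm, y -155 to +155 mm; rims stand 12 mm above the deck. Two aluminium guide rails, 12 mm high, run from the side rims (x 25, y +-155) to the gate (x 75, y +-23)
- gate (a point): the middle of the 46 mm wide gate between two 13 mm high posts, at deck height (70 mm above the desk), exactly over the near edge of the slot; axes as the tray's (x leads through the gate). A washer tips into the slot when its centre passes this edge
- slot (a point): centre of the open slot right behind the gate, at deck height: 54 mm along x (from the gate), 60 mm along y; the collecting box's floor lies 65 mm below the deck; axes as the tray's
- washer1: one of three identical flat steel washers, 36 mm outside diameter, 17 mm hole, 6 mm thick, about 37 g, lying flat and loose on the tray's dark deck; origin at the centre of its underside
- washer2: one of three identical flat steel washers, 36 mm outside diameter, 17 mm hole, 6 mm thick, about 37 g, lying flat and loose on the tray's dark deck; origin at the centre of its underside
- washer3: one of three identical flat steel washers, 36 mm outside diameter, 17 mm hole, 6 mm thick, about 37 g, lying flat and loose on the tray's dark deck; origin at the centre of its underside
- nut1: one of two steel hex nuts, 24 mm across flats (28 mm over corners), 13 mm high, about 33 g, standing flat and loose on the deck among the washers; stays on the deck; origin at the centre of its underside
- nut2: one of two steel hex nuts, 24 mm across flats (28 mm over corners), 13 mm high, about 33 g, standing flat and loose on the deck among the washers; stays on the deck; origin at the centre of its underside
- tape: loose roll of packing tape lying flat at the left of the desk, 110 mm across, 48 mm high; origin under its centre; not part of the job
- mug: loose white mug, 80 mm across, 95 mm high, at the right of the desk; origin under its centre; not part of the job
- wrench: loose 200 mm steel wrench lying at the right of the desk; not part of the job
- carton: loose closed carton 130 x 160 x 80 mm at the left of the desk; origin under its centre; not part of the job
- marker: loose marker pen, 125 mm long, 18 mm thick, at the right of the desk towards the robot; not part of the job

How it is judged:
By the outcome, as a careful person would: the job done as asked, in the order asked, and still so for the second after the job is handed in, with the robot touching nothing.
It also fails if it takes over 61 s, if anything falls off the work surface, if the arm or the gripper's body presses on something with over 40 N, if the wrist force passes 120 N, or if a joint passes its speed limit or range.

### The arm

A 6-joint arm with a two-finger parallel gripper is mounted at the origin on the work surface. World frame = base frame: x ahead of the robot, y to its left, z up, the work surface at z = 0. Lengths are in m, angles in rad, forces in N, time in s.
With the tool pointing down it reaches from about 0.4 to 0.825 m from the base axis. Payload 7 kg.
Tool frame: the origin (TCP) lies at the very end of the fingers, on their centre line; the grasp point (between the pads) lies 19 mm behind it; z points along the fingers, y is the direction in which the jaws open and shut (so a half turn about z gives the same grasp; the last joint's range is limited). The gripper opens to 85 mm and grips with 20 to 120 N. Pads are 22 mm wide; open, the fingers measure 114 mm over their backs; the gripper's body (76 mm by 85 mm) begins 54 mm behind the grasp point. The pads swing forward as they close: fully open they stand 13 mm farther back than shut.
Start: joints at [0.288, 0.359, 0.012, 0, -1.224, -0.288], TCP at [0.675, -0, 0.231] pointing down, gripper open.
Joint ranges: [-3.07, 3.07], [-1.43, 2.12], [-1.02, 1.25], [-3.03, 1.67], [-3.05, -0], [-3.03, 3.03]. Speed limits (rad/s): [2.39, 2.39, 3.01, 3.14, 3.14, 3.14].

### API

Orientations are given as a unit quaternion [x, y, z, w].
In Python, from bench import bot, get_image, job gives the robot as it stands.
- The arm moves only by the tool send_rows, never from a script. Its argument "plan" is one flat list of numbers, 7 for each row, row after row: the opening, from -1 (shut) to 1 (fully open), then the shift along the tool's x, y, z in mm, then the turn, a rotation vector about the tool's x, y, z in degrees. A call has 1 to 12 rows; each row shifts and turns the commanded pose from where the row before left it, along the tool's axes as they then stand; what a row does not reach is not made up. A row lasts 1/8 s, in which the tool goes at most 62.5 mm and 10.7 degrees, less where a joint would pass 70% of its speed; a pose out of reach is approached as far as the arm can. A call is refused whole if a number of a shift passes 62.5 or a number of a turn 10.7, either way. A call with a gripper value outside its range is refused whole. The fingers move at their own pace and stop on an object; "squeeze" is the grip in N (left out, the last holds). Time passes only in rows, so rows that do not move let the fingers close. It gives the time, the measured TCP pose, the force and the opening at its end, in the units of the state.
- bot.state(): the state, without advancing time (a new reading comes with each control period).
- get_image(name): name is "scene" or "side" or "wrist"; returns a dict with "pixels" (400x640x3 uint8, red, green, blue), "K" (3x3 intrinsics, pixels), "R" (3x3) and "t" (3): a world point X has camera coordinates R X + t. Camera axes: x right, y down, z forward; pixel columns grow to the right and rows downward; lengths in m; the calibration is good to about 2 mm. A picture is of the moment at which its call begins. There is no depth.
- job.job_done(): hands the job in, once; it reports no verdict.
The state is a dict: "t": time; "joint_pos": joint angles; "dq": joint speeds; "joint_efforts": joint torques, N m; "position": TCP position; "ee_rot": TCP orientation; "contact_force": force on the tool from outside, world axes, zero at the start; "torque": the same for the moment, N m; "finger_gap": finger opening in m.
Only numpy, scipy, OpenCV 4.12 (cv2) and the standard library are available. Lean on these libraries where they do the work, as an engineer would, in place of code of your own. Each camera call takes 0.05 s, during which the arm holds its last target.

## Working session

There is one attempt and no reset: what is moved stays moved. The work goes in short steps, Python scripts to look and compute and a tool call to move; the robot and the scene stay as the last step left them, time stands still between calls to the robot, and variables do not carry over. Pictures are saved under pics/ and viewed, and the job is handed in when it is done.

Besides the shell and the picture viewer there is one more tool, called after "Call:" as name(argument=value, ...) on one line, values as JSON. send_rows: Moves the arm, as the interface text tells. Its arguments: {"type":"object","properties":{"plan":{"type":"array"},"squeeze":{"type":"number"}},"required":["plan"]}

```bash
ls; mkdir -p pics; python3 - <<'E'
from bench import bot,get_image,job
import cv2
s=bot.state();print(s)
for n in("scene","side","wrist"):
    g=get_image(n);cv2.imwrite(f"pics/{n}0.png",g["pixels"][:,:,::-1]);print(n,g["K"],g["R"],g["t"])
E
```

```text
pics
{'t': 0.0, 'joint_pos': array([ 2.88106671e-01,  3.59381398e-01,  1.10477548e-02, -3.80405861e-04,
       -1.22414673e+00, -2.88082602e-01]), 'dq': array([-0.00162776, -0.00034049,  0.00064152, -0.00068472, -0.00126933,
       -0.00121686]), 'joint_efforts': array([ 2.55543900e-04, -5.83324420e+01,  2.93422562e+01,  6.93659976e+00,
       -6.00149287e-03, -1.14765509e-06]), 'position': array([ 6.74489380e-01, -1.95455751e-05,  2.30356978e-01]), 'ee_rot': array([-7.07069227e-01,  7.07143809e-01,  5.58866255e-04, -6.54716780e-04]), 'contact_force': array([-0.41328451, -0.12328254, -0.31313602]), 'torque': array([-0.03071883,  0.02471616,  0.02151479]), 'finger_gap': 0.08523900995791572}
scene [[503.8611068    0.         322.26496004]
 [  0.         503.8611068  203.59706093]
 [  0.           0.           1.        ]] [[-0.80617952  0.59143341 -0.01676623]
 [ 0.47675447  0.63255767 -0.61039002]
 [-0.35039944 -0.5000773  -0.79192356]] [ 0.39358662 -0.21571885  1.62861578]
side [[376.66817396   0.         321.09785345]
 [  0.         376.66817396 198.62838545]
 [  0.           0.           1.        ]] [[ 0.86363622 -0.50405943  0.00752178]
 [-0.31576063 -0.55252295 -0.77137126]
 [ 0.39297291  0.66380908 -0.63634095]] [-0.44999974  0.23690557  0.96987224]
wrist [[320.86674748   0.         323.10347004]
 [  0.         320.86674748 196.37852491]
 [  0.           0.           1.        ]] [[-9.99999405e-01 -1.50105150e-04  1.08082062e-03]
 [ 1.81895950e-04  9.53704458e-01  3.00745365e-01]
 [-1.07592688e-03  3.00745382e-01 -9.53703863e-01]] [ 0.67461987 -0.03932422  0.37993526]
```

View pics/scene0.png

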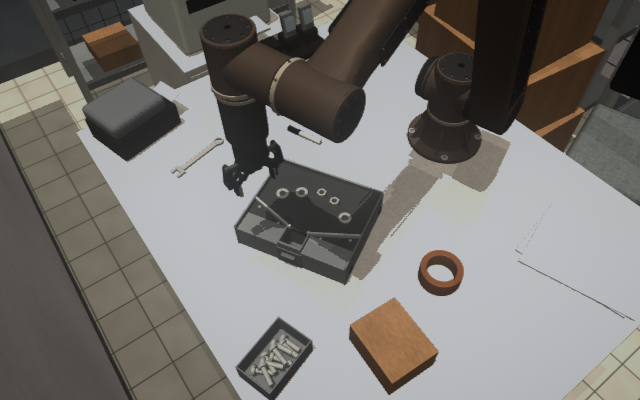

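View pics/side0.png

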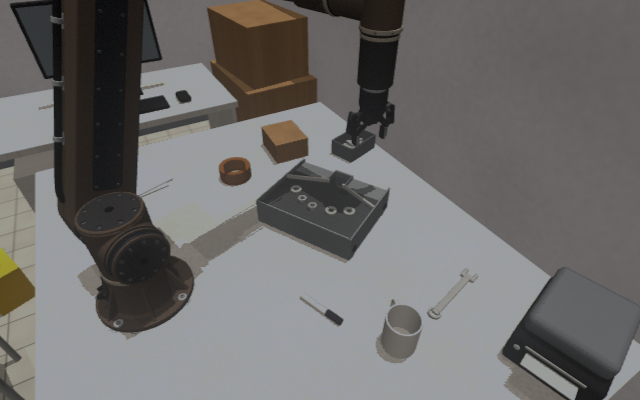

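View pics/wrist0.png

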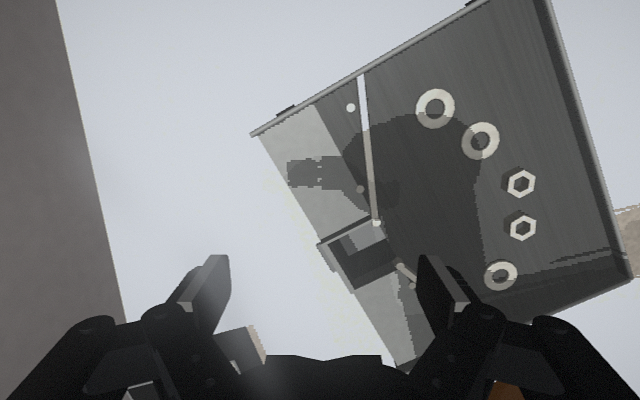

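The wrist view shows the three washers at (435,108), (480,140) and (501,275), and the nuts at (521,184) and (523,228). The slot is near (362,250). Next I'll measure these positions.

```bash
cat > h.py <<'E'
import numpy as np,cv2
from bench import bot,get_image,job
def ray(g,u,v,z):
    K,R,t=map(np.asarray,(g["K"],g["R"],g["t"]))
    c=-R.T@t; d=R.T@np.linalg.solve(K,[u,v,1]); return c+d*(z-c[2])/d[2]
def proj(g,X):
    p=np.asarray(g["R"])@np.asarray(X)+g["t"];p=np.asarray(g["K"])@p;return p[:2]/p[2]
def blobs(g,thr=150,box=None,amin=40,amax=3000):
    im=g["pixels"];gray=im.min(axis=2);m=(gray>thr).astype(np.uint8)
    if box: 
        mm=np.zeros_like(m);x0,y0,x1,y1=box;mm[y0:y1,x0:x1]=1;m*=mm
    cs,_=cv2.findContours(m,cv2.RETR_EXTERNAL,cv2.CHAIN_APPROX_NONE);o=[]
    for c in cs:
        a=cv2.contourArea(c)
        if amin<a<amax:
            o.append((c,a))
    return o
def save(g,n,box=None,s=1):
    im=g["pixels"][:,:,::-1]
    if box:x0,y0,x1,y1=box;im=im[y0:y1,x0:x1]
    cv2.imwrite(f"pics/{n}.png",cv2.resize(im,None,fx=s,fy=s,interpolation=cv2.INTER_CUBIC))
E
python3 - <<'E'
from h import *
g=get_image("wrist")
for c,a in blobs(g,150,(400,60,560,300)):
    (u,v),r=cv2.minEnclosingCircle(c);h=cv2.convexHull(c)
    w=ray(g,u,v,.076);n=ray(g,u,v,.083)
    print(round(u),round(v),round(r,1),a,w.round(4),n.round(4),[len(c)])
    P=np.array([ray(g,*p,.076)[:2] for p in c[:,0]]);print('   diam',(P.max(0)-P.min(0)).round(4),'mid',((P.max(0)+P.min(0))/2).round(4))
save(g,"wz",(230,0,640,300),1.9)
s=get_image("scene");save(s,"sz",(220,150,400,290),4.4)
E
```

```text
502 272 14.6 206.0 [0.4868 0.1005 0.076 ] [0.4912 0.0964 0.083 ] [76]
   diam [0.031  0.0202] mid [0.4867 0.0988]
523 228 14.2 433.0 [0.4742 0.0499 0.076 ] [0.4789 0.047  0.083 ] [72]
   diam [0.0251 0.0261] mid [0.4745 0.0507]
522 184 15.2 496.0 [0.4841 0.0047 0.076 ] [0.4886 0.0028 0.083 ] [76]
   diam [0.0242 0.0269] mid [0.4844 0.0044]
482 140 17.8 397.5 [ 0.5281 -0.0377  0.076 ] [ 0.5315 -0.0386  0.083 ] [107]
   diam [0.0282 0.032 ] mid [ 0.5269 -0.0375]
434 106 19.7 483.5 [ 0.5754 -0.0674  0.076 ] [ 0.5777 -0.0677  0.083 ] [123]
   diam [0.0342 0.0231] mid [ 0.5747 -0.0703]
```

View pics/wz.png

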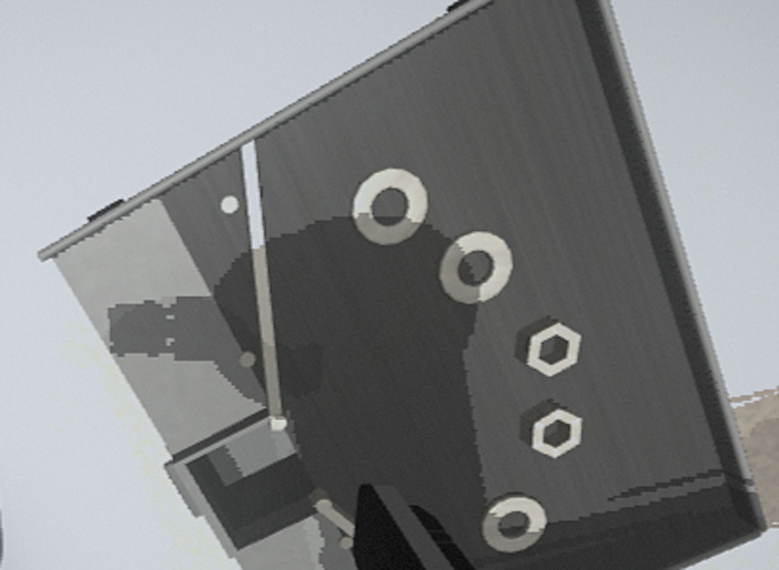

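View pics/sz.png

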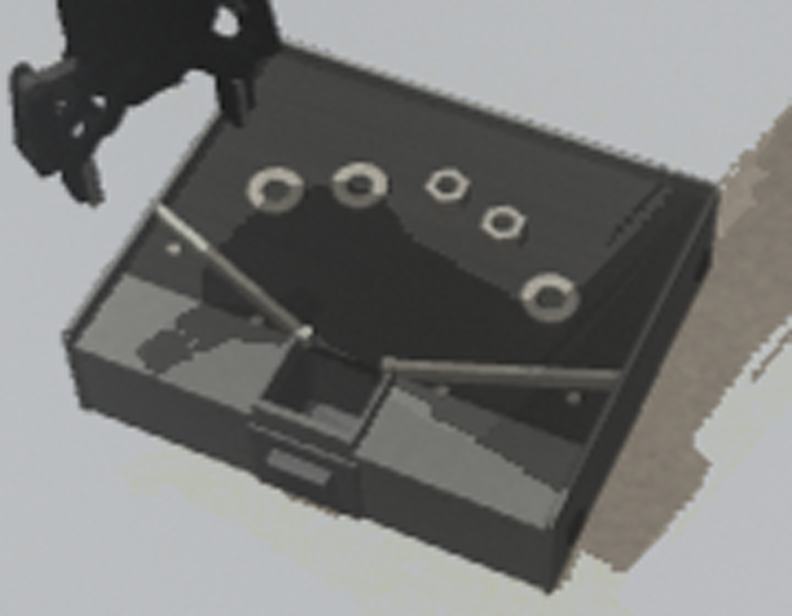

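```bash
python3 - <<'E'
from h import *
def meas(g,box,thr,amin=40):
    im=g["pixels"].min(axis=2)
    for c,a in blobs(g,thr,box,amin):
        h=cv2.convexHull(c)
        for z in(.076,.083):
            P=np.array([ray(g,*p,z)[:2] for p in h[:,0]])*1000
            (x,y),r=cv2.minEnclosingCircle(P.astype(np.float32))
            print(z,c[:,0].mean(0).round(),"ctr",round(x,1),round(y,1),"r",round(r,1),end=" | ")
        print()
g=get_image("wrist");s=get_image("scene")
print("wrist");meas(g,(425,60,560,300),100,100)
print("scene");meas(s,(270,180,362,225),100,30)
posts=[((376.3,223.2),(288.9,225.7)),((399.5,265.8),(308.4,233.6))]
for a,b in posts: print("post",ray(g,*a,.083).round(4),ray(s,*b,.083).round(4))
for p in[(382.5,192.5),(345.7,269.3),(235.5,226.8),(283.6,159.5)]:print("sc corner",ray(s,*p,.082).round(4))
for p in[(252,134),(632,278)]:print("wr corner",ray(g,*p,.082).round(4))
E
```

```text
wrist
0.076 [500. 275.] ctr 488.0 104.7 r 17.6 | 0.083 [500. 275.] ctr 492.4 100.5 r 17.2 | 
0.076 [523. 228.] ctr 474.4 50.1 r 14.1 | 0.083 [523. 228.] ctr 479.1 47.1 r 13.8 | 
0.076 [521. 183.] ctr 484.5 4.2 r 14.2 | 0.083 [521. 183.] ctr 489.0 2.3 r 13.9 | 
0.076 [481. 140.] ctr 529.5 -36.8 r 17.8 | 0.083 [481. 140.] ctr 533.0 -37.8 r 17.4 | 
0.076 [437. 108.] ctr 574.5 -65.6 r 17.6 | 0.083 [437. 108.] ctr 576.9 -65.9 r 17.2 | 
scene
0.076 [334. 200.] ctr 476.9 39.9 r 13.3 | 0.083 [334. 200.] ctr 480.2 44.3 r 13.2 | 
0.076 [321. 192.] ctr 486.0 -5.4 r 13.1 | 0.083 [321. 192.] ctr 489.2 -0.7 r 13.1 | 
0.076 [281. 191.] ctr 575.4 -68.4 r 17.2 | 0.083 [281. 191.] ctr 578.0 -63.3 r 17.1 | 
0.076 [302. 190.] ctr 529.1 -39.9 r 17.2 | 0.083 [302. 190.] ctr 532.1 -35.0 r 17.1 | 
0.076 [354. 181.] ctr 395.0 21.8 r 24.1 | 0.083 [354. 181.] ctr 398.8 26.3 r 24.0 | 
post [0.6231 0.0425 0.083 ] [0.6255 0.0414 0.083 ]
post [0.5971 0.0893 0.083 ] [0.599  0.0926 0.083 ]
sc corner [0.3565 0.1032 0.082 ]
sc corner [0.5865 0.2339 0.082 ]
sc corner [ 0.7396 -0.0408  0.082 ]
sc corner [ 0.5058 -0.1643  0.082 ]
wr corner [ 0.7389 -0.0434  0.082 ]
wr corner [0.3546 0.1041 0.082 ]
```

Both views agree to about 2–3 mm. The tray centre is at (0.546, 0.0325) with a yaw of about 29°. I'll cradle each washer from behind with both fingertips about 18 mm apart, so it can't roll off sideways and isn't pinched.

```bash
cat >> h.py <<'E'
from scipy.spatial.transform import Rotation as Ro
A=np.radians(29);O=np.array([.546,.0325]);M=np.array([[np.cos(A),-np.sin(A)],[np.sin(A),np.cos(A)]])
def w2t(p):return M.T@(np.asarray(p)[:2]-O)*1000
def t2w(p):return M@(np.asarray(p)/1000.)+O
def go(x,y,z,head):
    "tray mm, z mm, heading deg in tray; pushes along -tool x"
    s=bot.state();R=Ro.from_quat(s["ee_rot"])
    h=np.radians(head)+A; tx=-np.array([np.cos(h),np.sin(h),0]);tz=np.array([0,0,-1.]);ty=np.cross(tz,tx)
    T=Ro.from_matrix(np.c_[tx,ty,tz]);dr=(R.inv()*T).as_rotvec(degrees=True)
    W=np.r_[t2w([x,y]),z/1000.]; d=(W-s["position"])*1000
    print("t",round(s["t"],2),"tcp tray",w2t(s["position"]).round(1),"z",(s["position"][2]*1000).round(1),"F",np.round(s["contact_force"],1),"gap",round(s["finger_gap"]*1000,1))
    print(" turn tool",dr.round(1)," shift in target axes",T.inv().apply(d).round(1)," in present axes",R.inv().apply(d).round(1))
E
python3 -c "
from h import *
go(-49-27,-54-18,95,33)"
```

```text
t 0.35 tcp tray [ 96.9 -90.9] z 231.1 F [ 0.3 -0.3 -0.3] gap 85.5
 turn tool [ 0. -0. 28.]  shift in target axes [134.8 110.  136.1]  in present axes [ 67.3 160.4 136.1]
```

Call:
send_rows(plan=[-0.58,0,0,0,0,0,9.3,-0.58,0,0,0,0,0,9.3,-0.58,0,0,0,0,0,9.3], squeeze=20)

```text
t: 0.72
position: [0.6749, -0.0, 0.2312]
ee_rot: [-0.513, 0.858, 0.0, -0.0]
contact_force: [1.0, 1.1, 0.2]
finger_gap: 0.032
```

```bash
python3 -c "
from h import *
go(-49-27,-54-18,95,33)"
```

```text
t 0.72 tcp tray [ 97.  -90.9] z 231.2 F [1.  1.1 0.2] gap 32.0
 turn tool [ 0.  -0.  -0.2]  shift in target axes [134.8 110.1 136.2]  in present axes [135.2 109.6 136.3]
```

Call:
send_rows(plan=[-0.58,27,22,21,0,0,0,-0.58,27,22,21,0,0,0,-0.58,27,22,21,0,0,0,-0.58,27,22,21,0,0,0,-0.58,27,22,21,0,0,0,-0.58,0,0,0,0,0,0,-0.58,0,0,0,0,0,0])

```text
t: 1.6
position: [0.5155, -0.0678, 0.127]
ee_rot: [-0.516, 0.857, -0.0, 0.001]
contact_force: [1.4, 0.4, 0.6]
finger_gap: 0.0179
```

```bash
python3 -c "
from h import *
go(-49-27,-54-18,95,33)
g=get_image('wrist');save(g,'w1')
s=get_image('scene');save(s,'s1',(220,150,400,290),4.4)
for c,a in blobs(g,100,None,100,5000):
    h=cv2.convexHull(c);P=np.array([ray(g,*p,.076)[:2] for p in h[:,0]])
    (x,y),r=cv2.minEnclosingCircle((P*1000).astype(np.float32))
    if r<25: print(c[:,0].mean(0).round(),w2t([x/1000,y/1000]).round(1),round(r,1))
"
```

```text
t 1.6 tcp tray [-75.3 -72.9] z 127.0 F [1.4 0.4 0.6] gap 17.9
 turn tool [-0.1  0.   0.1]  shift in target axes [ 0.1  1.2 32. ]  in present axes [ 0.1  1.2 32. ]
[220. 385.] [ 84.7 -66.8] 21.8
[317. 323.] [ -8.6 -33.4] 19.0
[406. 284.] [-63.    4.3] 12.9
[324. 265.] [-47.8 -52.7] 17.9
```

View pics/w1.png

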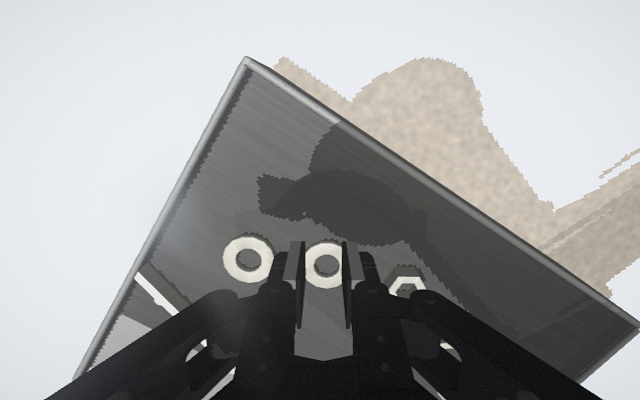

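View pics/s1.png

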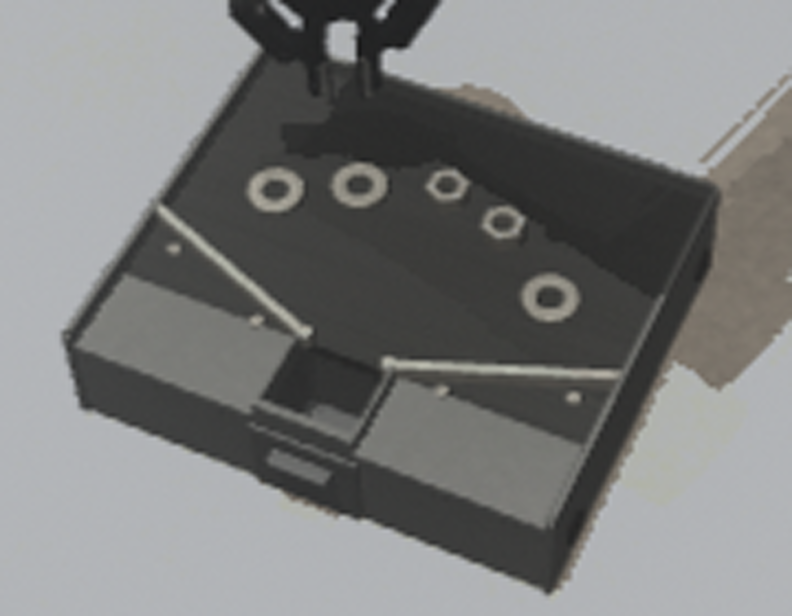

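Picture: the fingers straddle a line through the washer at wrist pixel (324,265), and both views still show it at tray (-48,-53). The deck is lit and clear. Descending now, feeling for the deck.

Call:
send_rows(plan=[-0.58,0,1.5,20,0,0,0,-0.58,0,0,20,0,0,0,-0.58,0,0,10,0,0,0,-0.58,0,0,1,0,0,0,-0.58,0,0,0,0,0,0])

```text
t: 2.33
position: [0.5139, -0.0671, 0.0758]
ee_rot: [-0.516, 0.857, -0.0, 0.0]
contact_force: [0.0, 0.6, 0.1]
finger_gap: 0.0181
```

```bash
python3 -c "
from h import *
go(-49-27,-54-18,95,33)
g=get_image('wrist');save(g,'w2')
s=get_image('scene');save(s,'s2',(220,150,400,290),4.4)
"
```

```text
t 2.33 tcp tray [-76.3 -71.5] z 75.8 F [0.  0.6 0.1] gap 18.1
 turn tool [-0.   0.   0.1]  shift in target axes [ -0.   -0.6 -19.2]  in present axes [ -0.   -0.6 -19.2]
```

View pics/w2.png

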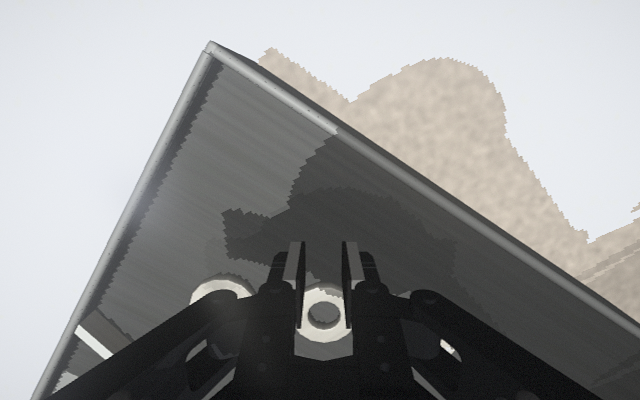

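View pics/s2.png

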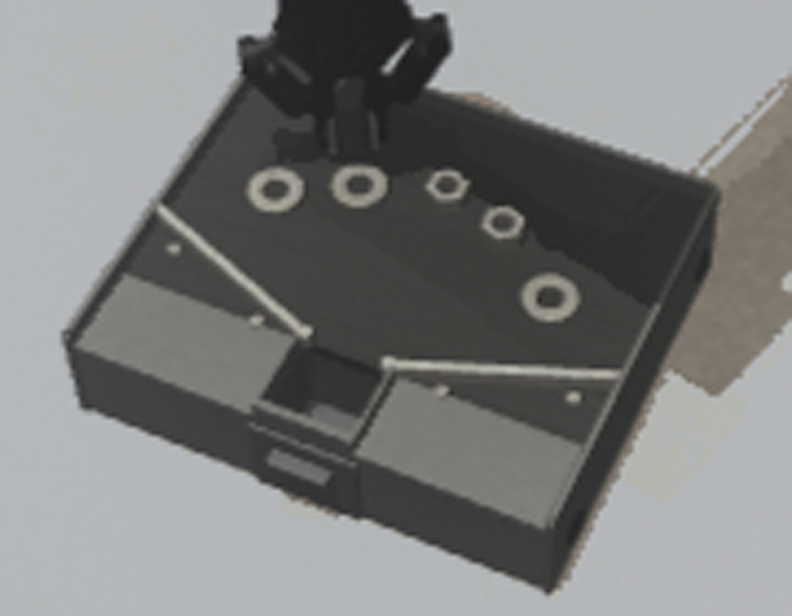

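Call:
send_rows(plan=[-0.58,0,0,1.5,0,0,0,-0.58,0,0,1,0,0,0,-0.58,0,0,1,0,0,0,-0.58,0,0,0,0,0,0])

```text
t: 2.92
position: [0.5132, -0.0672, 0.0717]
ee_rot: [-0.516, 0.857, 0.0, -0.0]
contact_force: [-0.4, 0.1, 0.3]
finger_gap: 0.0178
```

Call:
send_rows(plan=[-0.58,-4,0,-0.3,0,0,0,-0.58,-7,0,0,0,0,0,-0.58,-8,0,0,0,0,0,-0.58,-8,0,0,0,0,0,-0.58,-8,0,0,0,0,0,-0.58,-8,0,0,0,0,0,-0.58,-8,0,0,0,0,0,-0.58,-8,0,0,0,0,0,-0.58,-4,0,0,0,0,0,-0.58,0,0,0,0,0,0])

```text
t: 4.18
position: [0.5429, -0.0112, 0.0721]
ee_rot: [-0.516, 0.857, 0.0, 0.0]
contact_force: [0.3, -0.2, -0.1]
finger_gap: 0.0179
```

```bash
cat >> h.py <<'E'
def look(tag,thr=100):
    s=get_image('scene');save(s,tag,(220,150,400,290),4.4)
    for c,a in blobs(s,thr,(262,180,375,228),30,400):
        h=cv2.convexHull(c);P=np.array([ray(s,*p,.076)[:2] for p in h[:,0]])
        (x,y),r=cv2.minEnclosingCircle((P*1000).astype(np.float32))
        print(c[:,0].mean(0).round(),w2t([x/1000,y/1000]).round(1),round(r,1))
E
python3 -c "
from h import *
go(0,0,95,33)
look('s3')
"
```

```text
t 4.17 tcp tray [-23.9 -36.7] z 72.1 F [ 0.3 -0.2 -0.1] gap 17.9
 turn tool [-0.   0.   0.1]  shift in target axes [-40.   17.8 -22.9]  in present axes [-40.1  17.7 -22.9]
[303. 208.] [  0.7 -25.6] 17.0
[274. 219.] [ 48.2 -85.8] 57.5
[281. 194.] [ -22.7 -102.6] 17.2
[362. 183.] [-139.7   84.3] 42.1
```

View pics/s3.png

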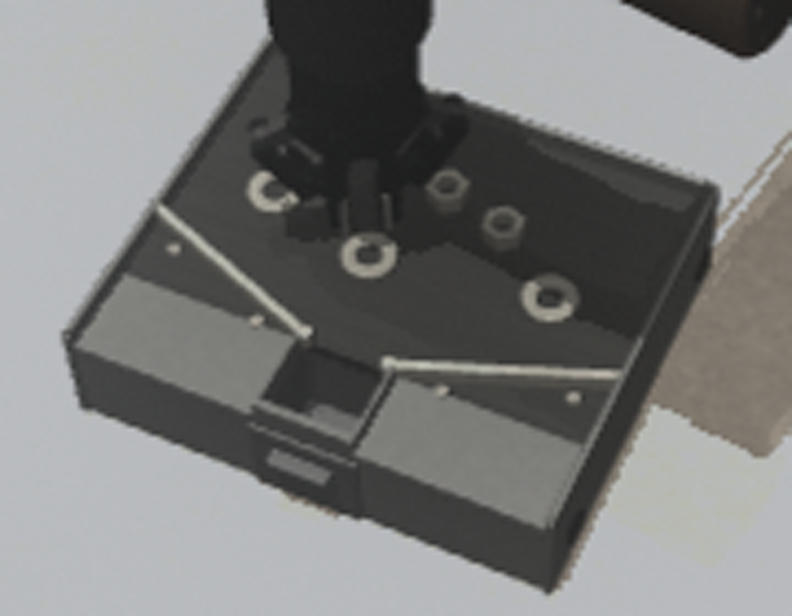

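Call:
send_rows(plan=[-0.58,-6,0,0,0,0,0,-0.58,-8,0,0,0,0,0,-0.58,-8,0,0,0,0,0,-0.58,-8,0,0,0,0,0,-0.58,-6,0,0,0,0,0,-0.58,-3,0,0,0,0,0,-0.58,-0.8,3.9,0,0,0,8.2,-0.58,-0.8,3.9,0,0,0,8.2,-0.58,-0.8,3.9,0,0,0,8.2,-0.58,-0.8,3.9,0,0,0,8.2,-0.58,0,0,0,0,0,0])

```text
t: 5.6
position: [0.5512, 0.0355, 0.0721]
ee_rot: [-0.253, 0.967, 0.0, 0.0]
contact_force: [1.0, 1.4, 0.9]
finger_gap: 0.0179
```

```bash

python3 -c "
from h import *
go(0,0,72,0)
look('s4')
"
```

```text
t 5.6 tcp tray [6.  0.1] z 72.1 F [1.  1.4 0.9] gap 17.9
 turn tool [0.  0.  0.4]  shift in target axes [ 6.  -0.1  0.1]  in present axes [ 6.  -0.1  0.1]
[306. 220.] [33.  -1.1] 17.0
[274. 219.] [ 48.2 -85.8] 57.5
[282. 193.] [ -23.  -101.7] 18.0
[362. 183.] [-139.7   84.3] 42.1
```

View pics/s4.png

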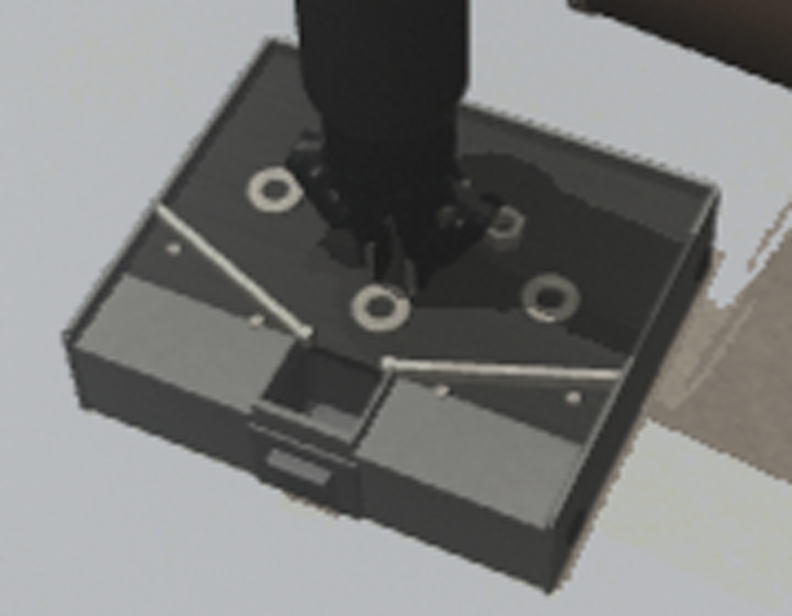

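Washer at tray (33,-1), seated in the cradle. The posts put the gate centre near y = -2, so I'm biasing the push slightly that way.

Call:
send_rows(plan=[-0.58,-4,-0.8,0,0,0,0,-0.58,-6,-0.7,0,0,0,0,-0.58,-7,0,0,0,0,0,-0.58,-7,0,0,0,0,0,-0.58,-7,0,0,0,0,0,-0.58,-6,0,0,0,0,0,-0.58,-5,0,0,0,0,0,-0.58,-3,0,0,0,0,0,-0.58,0,0,0,0,0,0])

```text
t: 6.78
position: [0.5914, 0.0562, 0.0721]
ee_rot: [-0.253, 0.967, 0.0, 0.0]
contact_force: [-0.1, -0.2, -0.8]
finger_gap: 0.0181
```

```bash

python3 -c "
from h import *
go(0,0,72,0)
look('s5')
"
```

```text
t 6.78 tcp tray [51.2 -1.3] z 72.1 F [-0.1 -0.2 -0.8] gap 18.1
 turn tool [0.  0.  0.3]  shift in target axes [51.2  1.3  0.1]  in present axes [51.2  1.6  0.1]
[274. 219.] [ 48.2 -85.8] 57.5
[362. 183.] [-139.7   84.3] 42.1
```

View pics/s5.png

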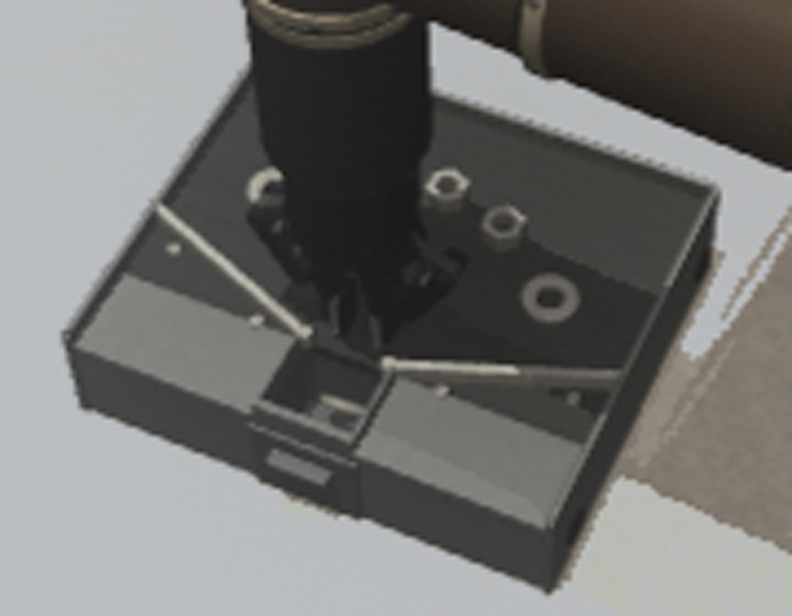

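The first washer is in the box, with a bright edge at (345,410) and the gate clear. Next is the washer at tray (-23,-101).

Call:
send_rows(plan=[-0.58,2,0,-15,0,0,0,-0.58,0,0,-20,0,0,0,-0.58,0,0,-10,0,0,-10.6,-0.58,0,0,0,0,0,-10.6,-0.58,0,0,0,0,0,-10.6,-0.58,0,0,0,0,0,-10.6,-0.58,0,0,0,0,0,-10.6,-0.58,0,0,0,0,0,-10.6,-0.58,0,0,0,0,0,-10.6])

```text
t: 7.95
position: [0.5896, 0.055, 0.1184]
ee_rot: [0.787, -0.617, 0.0, -0.001]
contact_force: [-0.3, 0.0, -0.5]
finger_gap: 0.0183
```

```bash

python3 -c "
from h import *
go(-31.3,-132.4,100,75)
"
```

```text
t 7.95 tcp tray [49.1 -1.4] z 118.4 F [-0.3  0.  -0.5] gap 18.3
 turn tool [-0.1  0.  -0.1]  shift in target axes [147.3  43.7  18.4]  in present axes [147.4  43.4  18.4]
```

Call:
send_rows(plan=[-0.58,30,9,0,0,0,0,-0.58,30,9,0,0,0,0,-0.58,30,9,0,0,0,0,-0.58,30,9,0,0,0,0,-0.58,27,7.5,0,0,0,0,-0.58,0,0,0,0,0,0,-0.58,0,0,0,0,0,0])

```text
t: 8.82
position: [0.5817, -0.0979, 0.1179]
ee_rot: [0.785, -0.619, 0.0, -0.0]
contact_force: [-0.9, 0.1, 0.5]
finger_gap: 0.018
```

```bash

python3 -c "
from h import *
go(-31.3,-132.4,72,75)
look('s6')
g=get_image('wrist');save(g,'w6')
for c,a in blobs(g,100,None,100,5000):
    h=cv2.convexHull(c);P=np.array([ray(g,*p,.076)[:2] for p in h[:,0]])
    (x,y),r=cv2.minEnclosingCircle((P*1000).astype(np.float32))
    if r<25: print('w',c[:,0].mean(0).round(),w2t([x/1000,y/1000]).round(1),round(r,1))
"
```

```text
t 8.82 tcp tray [ -32.  -131.4] z 117.9 F [-0.9  0.1  0.5] gap 18.0
 turn tool [-0.1 -0.  -0.5]  shift in target axes [ 0.8 -1.  45.9]  in present axes [ 0.8 -0.9 45.9]
[272. 224.] [ 76.6 -74.6] 36.1
[276. 214.] [ 48.2 -85.8] 57.5
[362. 182.] [-141.3   83.6] 41.5
w [196. 350.] [ 81.8 -62.6] 12.5
w [323. 271.] [-22.3 -99.5] 17.8
```

View pics/s6.png

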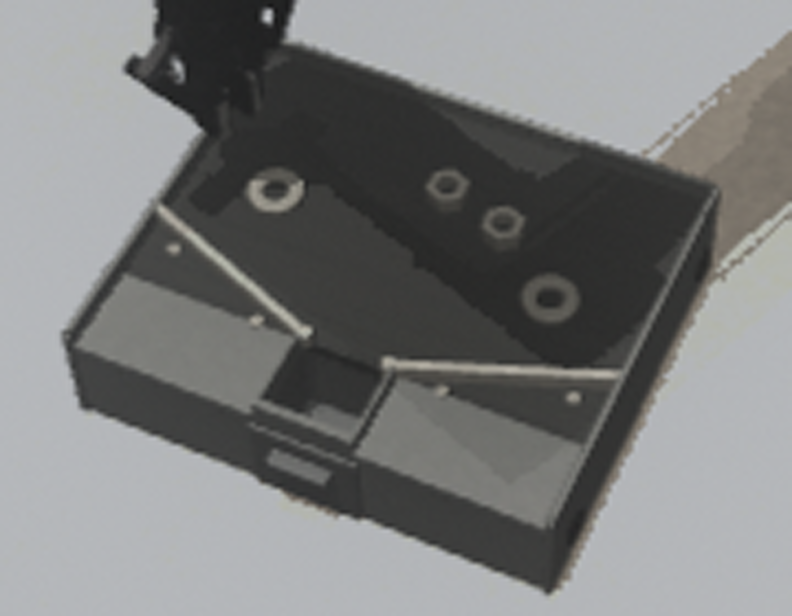

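View pics/w6.png

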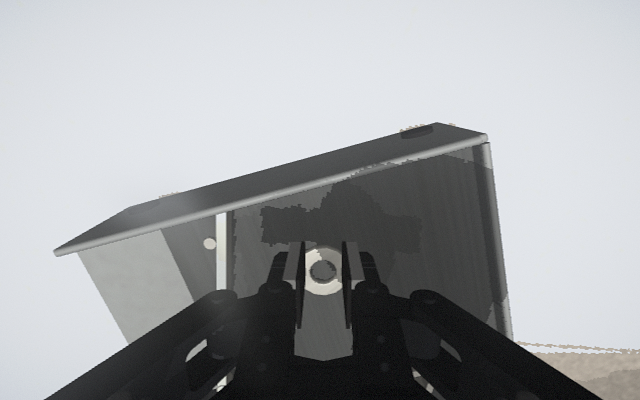

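```bash

python3 -c "
from h import *
g=get_image('wrist')
for p in[(230,207),(300,186),(350,173),(420,155)]:print(w2t(ray(g,*p,.082)),w2t(ray(g,*p,.07)))
# finger tips pads px at tip height
for p in[(283,250),(303,242),(345,242),(372,252)]:print('f',w2t(ray(g,*p,.118)))
"; python3 -c "
import cv2;i=cv2.imread('pics/w6.png')[130:320,180:460];cv2.imwrite('pics/w6z.png',cv2.resize(i,None,fx=2.8,fy=2.8,interpolation=2))"
```

```text
[  17.88127784 -158.95275723] [  22.57542449 -155.86447819]
[ -25.61492232 -160.28352601] [ -23.84388367 -157.28467964]
[ -55.31739523 -160.06824673] [ -55.5424743  -157.05493277]
[ -95.6410188  -159.66425298] [ -98.5759968  -156.62378914]
f [ -13.48250349 -140.20003909]
f [ -24.19507897 -141.72592808]
f [ -43.94263295 -136.27866411]
f [ -55.43286507 -127.49800928]
```

View pics/w6z.png

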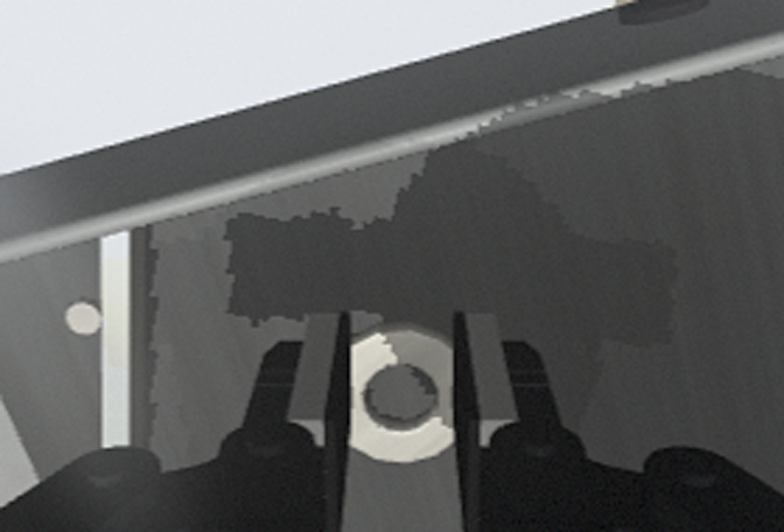

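The side rim's inner edge is at y ≈ -157 and the fingertips reach about -148, so they clear it. Descending and pushing 105 mm at heading 75°.

Call:
send_rows(plan=[-0.58,0,-1,20,0,0,0,-0.58,0,0,16,0,0,0,-0.58,0,0,6,0,0,0,-0.58,0,0,2,0,0,0,-0.58,0,0,1.8,0,0,0,-0.58,0,0,0,0,0,0])

```text
t: 9.72
position: [0.5827, -0.0978, 0.0716]
ee_rot: [0.785, -0.619, 0.0, -0.0]
contact_force: [0.3, 0.3, 0.7]
finger_gap: 0.0177
```

Call:
send_rows(plan=[-0.58,-4,0,0,0,0,0,-0.58,-7,0,0,0,0,0,-0.58,-8,0,0,0,0,0,-0.58,-8,0,0,0,0,0,-0.58,-8,0,0,0,0,0,-0.58,-8,0,0,0,0,0,-0.58,-6,0,0,0,0,0,-0.58,-3,0,0,0,0,0,-0.58,0,0,0,0,0,0])

```text
t: 10.85
position: [0.5704, -0.047, 0.0713]
ee_rot: [0.785, -0.619, -0.0, -0.0]
contact_force: [-0.6, -0.1, -0.5]
finger_gap: 0.0181
```

```bash

python3 -c "
from h import *
go(0,0,72,75)
look('s7')
"
```

```text
t 10.85 tcp tray [-17.2 -81.3] z 71.3 F [-0.6 -0.1 -0.5] gap 18.1
 turn tool [-0.   0.  -0.5]  shift in target axes [-83.    4.4  -0.7]  in present axes [-83.    5.1  -0.7]
[274. 219.] [ 48.2 -85.8] 57.5
[362. 182.] [-141.3   83.6] 41.5
```

View pics/s7.png

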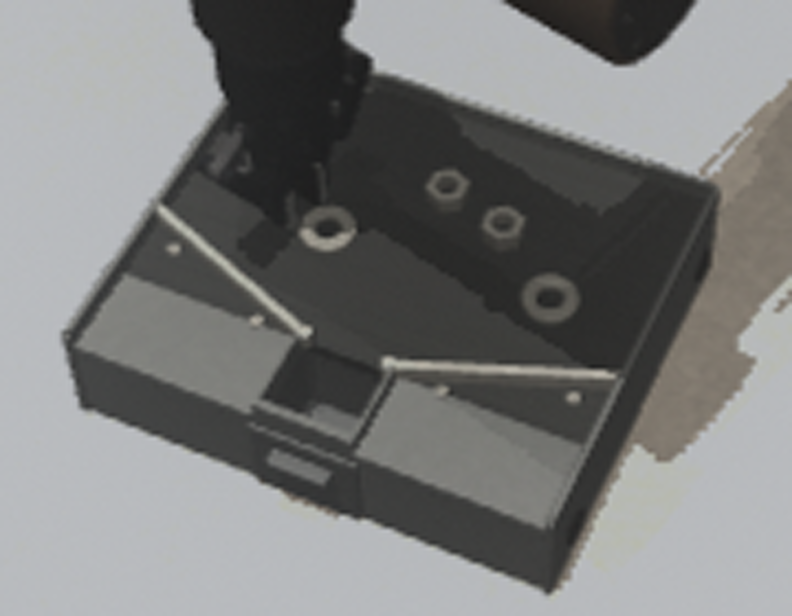

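Call:
send_rows(plan=[-0.58,-4,0,-0.5,0,0,0,-0.58,-7,0,0,0,0,0,-0.58,-8,0,0,0,0,0,-0.58,-8,0,0,0,0,0,-0.58,-8,0,0,0,0,0,-0.58,-8,0,0,0,0,0,-0.58,-5,0,0,0,0,0,-0.58,-3,0,0,0,0,0,-0.58,0,0,0,0,0,0])

```text
t: 12.02
position: [0.5585, 0.0025, 0.0718]
ee_rot: [0.785, -0.619, 0.0, -0.0]
contact_force: [-0.2, 0.2, -0.4]
finger_gap: 0.0175
```

Call:
send_rows(plan=[-0.58,-1,3.9,0,0,0,8.4,-0.58,-1,3.9,0,0,0,8.4,-0.58,-1,3.9,0,0,0,8.4,-0.58,-1,3.9,0,0,0,8.4,-0.58,-1,3.9,0,0,0,8.4,-0.58,-1,3.9,0,0,0,8.4,-0.58,-1,3.9,0,0,0,8.4,-0.58,-1,3.9,0,0,0,8.4,-0.58,-1,3.9,0,0,0,8.3,-0.58,0,0,0,0,0,0])

```text
t: 13.28
position: [0.5307, 0.0214, 0.0718]
ee_rot: [-0.242, 0.97, 0.0, 0.0]
contact_force: [-0.3, 0.1, -0.4]
finger_gap: 0.0177
```

```bash

python3 -c "
from h import *
go(0,-1.5,72,0)
look('s8')
"
```

```text
t 13.28 tcp tray [-18.8  -2.3] z 71.8 F [-0.3  0.1 -0.4] gap 17.7
 turn tool [ 0.   0.  -0.9]  shift in target axes [-18.8   0.8  -0.2]  in present axes [-18.7   1.1  -0.2]
[344. 218.] [-15.5  89.9] 17.0
[309. 213.] [ 8.7 -2.7] 17.1
[274. 219.] [ 48.2 -85.8] 57.5
[362. 183.] [-140.2   85.7] 40.8
```

View pics/s8.png

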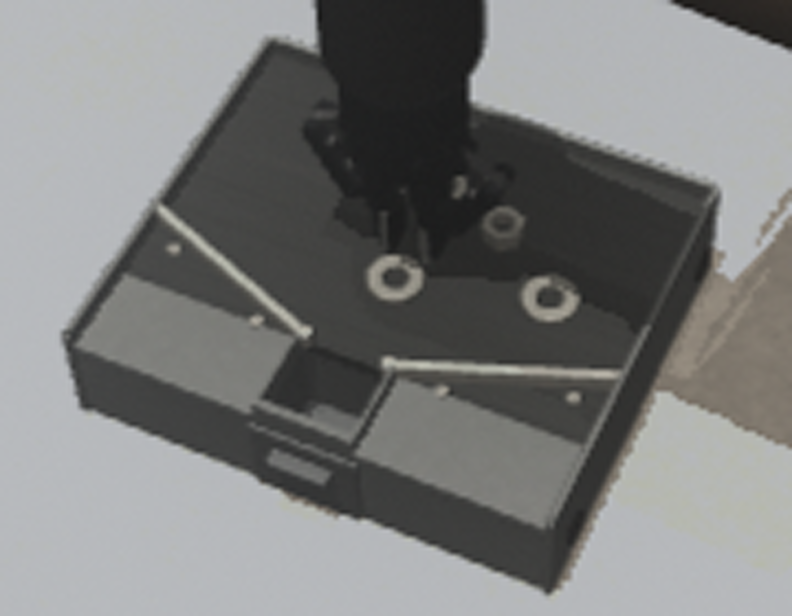

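Washer 2 is at tray (8.7,-2.7), in line with the gate. I'll push 70 mm straight, ending where the last push did.

Call:
send_rows(plan=[-0.58,-5,0.8,0,0,0,-0.9,-0.58,-7,0,-0.2,0,0,0,-0.58,-8,0,0,0,0,0,-0.58,-8,0,0,0,0,0,-0.58,-8,0,0,0,0,0,-0.58,-8,0,0,0,0,0,-0.58,-8,0,0,0,0,0,-0.58,-6,0,0,0,0,0,-0.58,-5,0,0,0,0,0,-0.58,-4,0,0,0,0,0,-0.58,-3,0,0,0,0,0,-0.58,0,0,0,0,0,0])

```text
t: 14.82
position: [0.5918, 0.056, 0.072]
ee_rot: [-0.25, 0.968, 0.0, 0.0]
contact_force: [0.9, 0.1, -0.7]
finger_gap: 0.0177
```

```bash

python3 -c "
from h import *
go(0,-1.5,72,0)
look('s9')
"
```

```text
t 14.82 tcp tray [51.4 -1.6] z 72.0 F [ 0.9  0.1 -0.7] gap 17.7
 turn tool [-0.   0.  -0.1]  shift in target axes [51.4  0.1  0. ]  in present axes [51.4  0.1 -0. ]
[274. 219.] [ 48.2 -85.8] 57.5
[362. 183.] [-139.7   84.3] 42.1
```

View pics/s9.png

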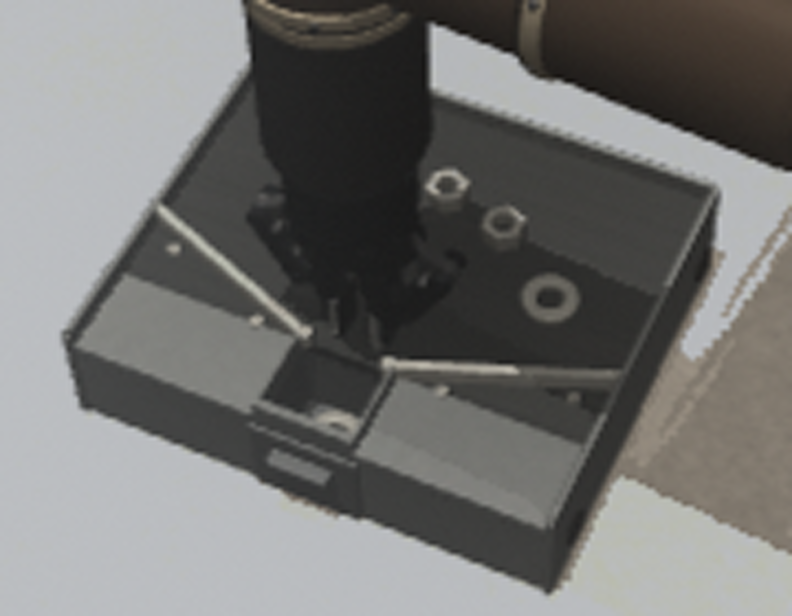

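The second washer is in the box too, with the deck and gate clear. Last is the washer at tray (-15.6,91).

Call:
send_rows(plan=[-0.58,2,0,-15,0,0,0,-0.58,0,0,-20,0,0,0,-0.58,0,0,-10,0,0,9.3,-0.58,0,0,0,0,0,9.3,-0.58,0,0,0,0,0,9.3,-0.58,0,0,0,0,0,9.3,-0.58,0,0,0,0,0,9.3,-0.58,0,0,0,0,0,9.3,-0.58,0,0,0,0,0,9.2])

```text
t: 16.0
position: [0.5899, 0.0549, 0.1183]
ee_rot: [0.312, 0.95, 0.0, 0.0]
contact_force: [-0.2, -0.5, 0.4]
finger_gap: 0.0179
```

```bash

python3 -c "
from h import *
go(-29.1,119.8,100,-65);print(bot.state()['joint_pos'].round(2))
"
```

```text
t 16.0 tcp tray [49.3 -1.7] z 118.3 F [-0.2 -0.5  0.4] gap 17.9
 turn tool [ 0.   0.  -0.4]  shift in target axes [143.3 -19.7  18.3]  in present axes [143.2 -20.7  18.1]
[ 0.42  0.32 -0.32  0.   -0.93 -2.63]
```

Call:
send_rows(plan=[-0.58,29,-4,0,0,0,0,-0.58,29,-4,0,0,0,0,-0.58,29,-4,0,0,0,0,-0.58,29,-4,0,0,0,0,-0.58,27,-4,0,0,0,0,-0.58,0,0,0,0,0,0,-0.58,0,0,0,0,0,0])

```text
t: 16.88
position: [0.4631, 0.1233, 0.118]
ee_rot: [0.31, 0.951, 0.001, 0.001]
contact_force: [-0.0, 0.2, 0.2]
finger_gap: 0.0181
```

```bash

python3 -c "
from h import *
go(-29.1,119.8,72,-65);print(bot.state()['joint_pos'].round(2))
look('s10')
g=get_image('wrist');save(g,'w10')
for c,a in blobs(g,100,None,100,5000):
    h=cv2.convexHull(c);P=np.array([ray(g,*p,.076)[:2] for p in h[:,0]])
    (x,y),r=cv2.minEnclosingCircle((P*1000).astype(np.float32))
    if r<25: print('w',c[:,0].mean(0).round(),w2t([x/1000,y/1000]).round(1),round(r,1))
"
```

```text
t 16.88 tcp tray [-28.5 119.6] z 118.0 F [-0.   0.2  0.2] gap 18.1
 turn tool [ 0.1  0.  -0.1]  shift in target axes [ 0.4 -0.5 46. ]  in present axes [ 0.4 -0.6 46. ]
[ 0.67  0.15 -0.57  0.   -0.86 -2.87]
[272. 224.] [ 76.6 -74.6] 36.1
[345. 217.] [-15.7  89.6] 17.3
[276. 214.] [ 48.2 -85.8] 57.5
[334. 200.] [-57.6  40.4] 11.8
[321. 192.] [-70.5  -3.3] 12.7
[372. 185.] [-153.2  114.2] 15.8
w [450. 350.] [95.2 70.7] 12.8
w [392. 276.] [ 31.5 109.1] 16.0
w [252. 255.] [-60.   82.4] 22.7
```

View pics/w10.png

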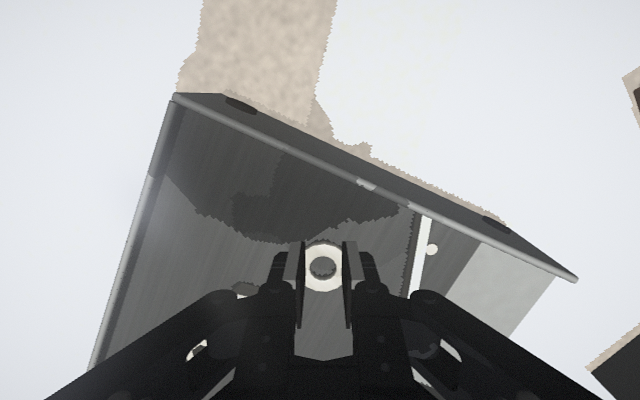

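View pics/s10.png

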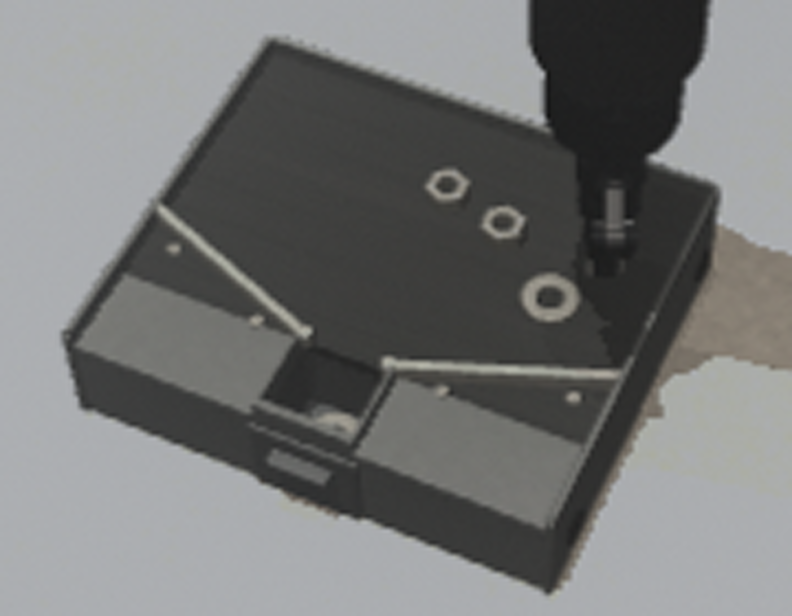

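The washer sits centred between the tips at wrist pixel (323,268), as before. The nuts are well to the left. Descend and push.

Call:
send_rows(plan=[-0.58,0,0,20,0,0,0,-0.58,0,0,16,0,0,0,-0.58,0,0,6,0,0,0,-0.58,0,0,2,0,0,0,-0.58,0,0,1.7,0,0,0,-0.58,0,0,0,0,0,0])

```text
t: 17.73
position: [0.4628, 0.1232, 0.0716]
ee_rot: [0.31, 0.951, 0.0, 0.0]
contact_force: [-0.9, -0.5, 0.5]
finger_gap: 0.0179
```

Call:
send_rows(plan=[-0.58,-4,0,0,0,0,0,-0.58,-7,0,0,0,0,0,-0.58,-8,0,0,0,0,0,-0.58,-8,0,0,0,0,0,-0.58,-8,0,0,0,0,0,-0.58,-8,0,0,0,0,0,-0.58,-6,0,0,0,0,0,-0.58,-3,0,0,0,0,0,-0.58,0,0,0,0,0,0])

```text
t: 18.85
position: [0.5046, 0.0923, 0.0712]
ee_rot: [0.31, 0.951, -0.0, -0.0]
contact_force: [-0.2, -0.1, 0.6]
finger_gap: 0.018
```

```bash

python3 -c "
from h import *
go(0,0,72,-65)
look('s11')
"
```

```text
t 18.85 tcp tray [-7.2 72.3] z 71.2 F [-0.2 -0.1  0.6] gap 18.0
 turn tool [-0.  -0.  -0.1]  shift in target axes [-68.6 -24.   -0.8]  in present axes [-68.6 -23.9  -0.8]
[272. 224.] [ 76.6 -74.6] 36.1
[325. 217.] [ 3.3 45.7] 16.8
[276. 214.] [ 48.2 -85.8] 57.5
[365. 183.] [-143.3   93.6] 33.2
```

View pics/s11.png

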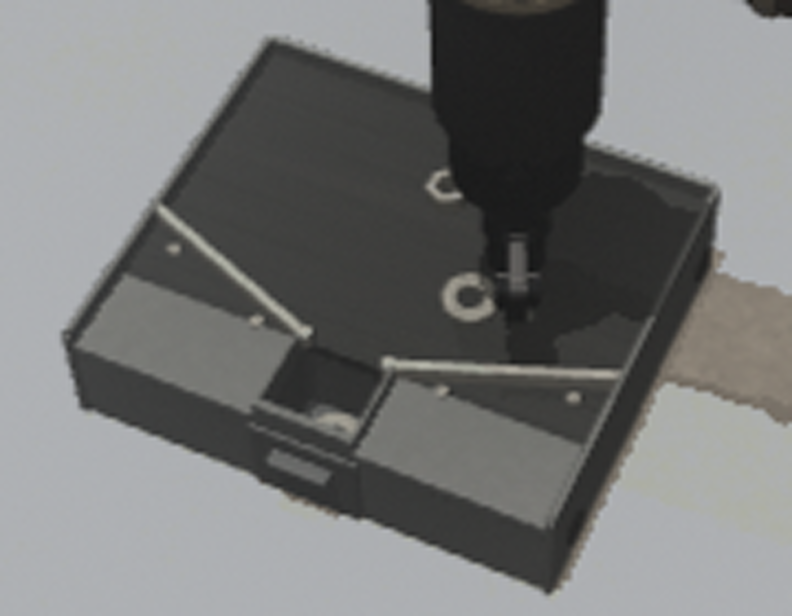

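Call:
send_rows(plan=[-0.58,-4,0,-0.6,0,0,0,-0.58,-7,0,0,0,0,0,-0.58,-8,0,0,0,0,0,-0.58,-8,0,0,0,0,0,-0.58,-8,0,0,0,0,0,-0.58,-7,0,0,0,0,0,-0.58,-5,0,0,0,0,0,-0.58,-3,0,0,0,0,0,-0.58,0,0,0,0,0,0])

```text
t: 20.02
position: [0.545, 0.0628, 0.0719]
ee_rot: [0.31, 0.951, -0.0, -0.0]
contact_force: [-1.0, 0.4, -0.7]
finger_gap: 0.0178
```

Call:
send_rows(plan=[-0.58,-1,-3.8,0,0,0,-8.1,-0.58,-1,-3.8,0,0,0,-8.1,-0.58,-1,-3.8,0,0,0,-8.1,-0.58,-1,-3.8,0,0,0,-8.1,-0.58,-1,-3.8,0,0,0,-8.1,-0.58,-1,-3.8,0,0,0,-8.1,-0.58,-1,-3.8,0,0,0,-8.1,-0.58,-1,-3.8,0,0,0,-8.1,-0.58,0,0,0,0,0,0])

```text
t: 21.15
position: [0.5485, 0.0334, 0.0719]
ee_rot: [-0.247, 0.969, -0.0, 0.0]
contact_force: [-0.9, 0.7, 0.2]
finger_gap: 0.0179
```

```bash

python3 -c "
from h import *
go(0,-1.5,72,0)
look('s12')
"
```

```text
t 21.15 tcp tray [ 2.6 -0.5] z 71.9 F [-0.9  0.7  0.2] gap 17.9
 turn tool [-0.   0.  -0.4]  shift in target axes [ 2.6 -1.  -0.1]  in present axes [ 2.6 -1.  -0.1]
[304. 219.] [30.7 -6.2] 17.4
[274. 219.] [ 48.2 -85.8] 57.5
[362. 183.] [-139.7   84.3] 42.1
```

View pics/s12.png

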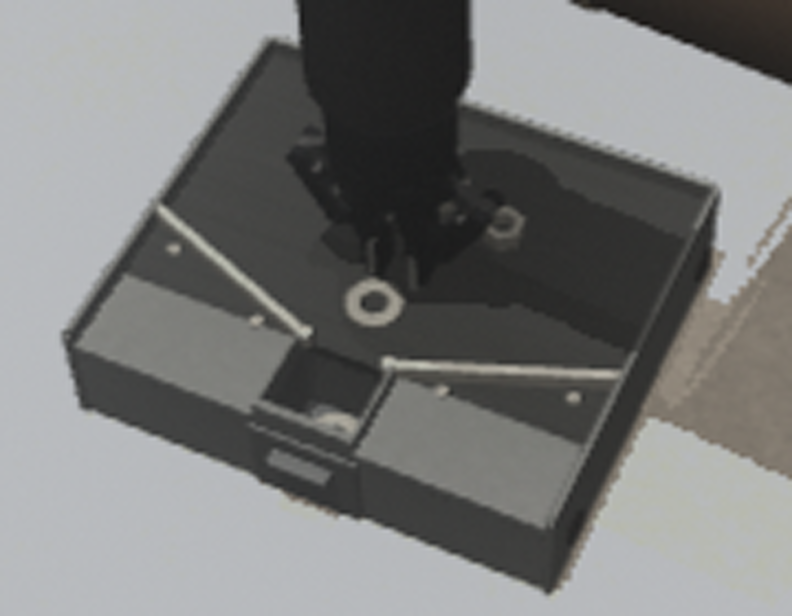

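The third washer is at (30.7,-6.2), about 5 mm off the tip centre line. I'll back off a little, re-centre behind it, then check.

Call:
send_rows(plan=[-0.58,6,0,0,0,0,0,-0.58,0,-5,0,0,0,0,-0.58,-4,0,0,0,0,0,-0.58,-4,0,0,0,0,0,-0.58,-4,1,0,0,0,0,-0.58,-4,1.5,0,0,0,0,-0.58,-3,1.3,0,0,0,0,-0.58,0,0,0,0,0,0])

```text
t: 22.2
position: [0.5608, 0.0388, 0.0719]
ee_rot: [-0.248, 0.969, 0.0, 0.0]
contact_force: [0.6, -1.3, 0.5]
finger_gap: 0.0181
```

```bash

python3 -c "
from h import *
go(0,-1.5,72,0)
look('s13')
"
```

```text
t 22.2 tcp tray [16.  -1.6] z 71.9 F [ 0.6 -1.3  0.5] gap 18.1
 turn tool [ 0.   0.  -0.3]  shift in target axes [16.   0.1 -0.1]  in present axes [16.   0.  -0.1]
[303. 222.] [42.7 -3.8] 17.4
[274. 219.] [ 48.2 -85.8] 57.5
[362. 183.] [-139.7   84.3] 42.1
```

View pics/s13.png

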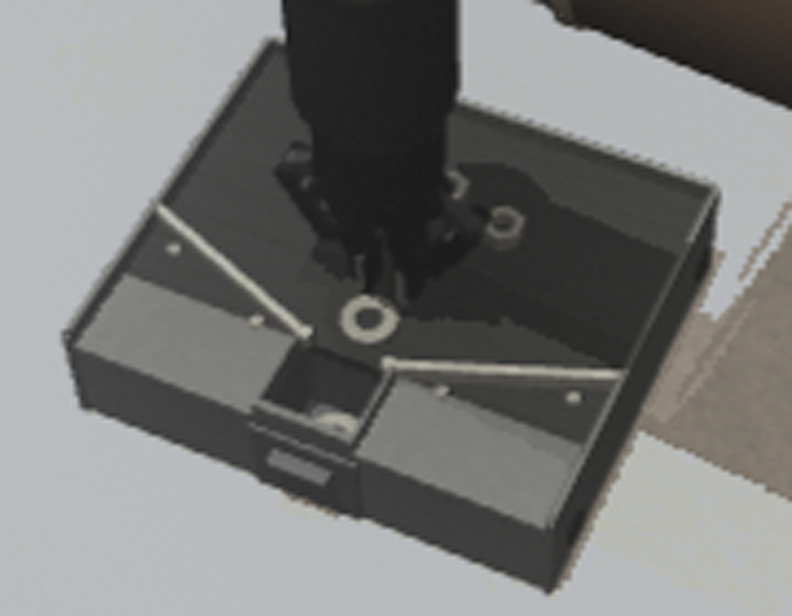

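Call:
send_rows(plan=[-0.58,-3,0,0,0,0,0,-0.58,-5,0,0,0,0,0,-0.58,-6,0,0,0,0,0,-0.58,-6,0,0,0,0,0,-0.58,-6,0,0,0,0,0,-0.58,-5,0,0,0,0,0,-0.58,-4,0,0,0,0,0,-0.58,-1,0,0,0,0,0,-0.58,0,0,0,0,0,0])

```text
t: 23.38
position: [0.5921, 0.0559, 0.0719]
ee_rot: [-0.248, 0.969, 0.0, 0.0]
contact_force: [0.2, -0.8, 0.1]
finger_gap: 0.0181
```

```bash

python3 -c "
from h import *
go(0,-1.5,72,0)
look('s14')
"
```

```text
t 23.38 tcp tray [51.7 -1.9] z 71.9 F [ 0.2 -0.8  0.1] gap 18.1
 turn tool [ 0.   0.  -0.3]  shift in target axes [51.7  0.4 -0.1]  in present axes [51.7  0.2 -0.1]
[274. 219.] [ 48.2 -85.8] 57.5
[362. 183.] [-139.7   84.3] 42.1
```

View pics/s14.png

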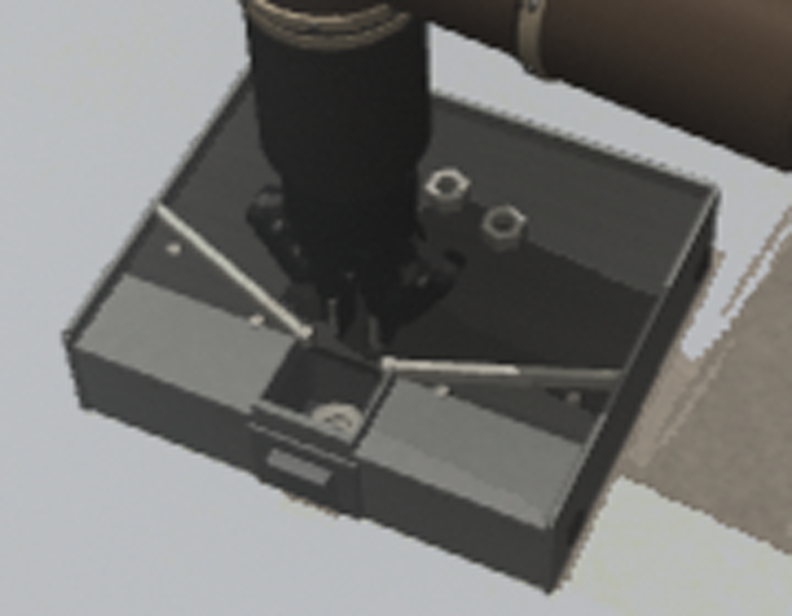

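All three have dropped. Lifting clear and checking from the wrist camera as well.

Call:
send_rows(plan=[-0.58,2,0,-15,0,0,0,-0.58,0,0,-30,0,0,0,-0.58,15,0,-40,0,0,0,-0.58,15,0,-40,0,0,0,-0.58,15,0,-30,0,0,0,-0.58,15,0,0,0,0,0,-0.58,0,0,0,0,0,0,-0.58,0,0,0,0,0,0])

```text
t: 24.42
position: [0.5376, 0.026, 0.2266]
ee_rot: [-0.248, 0.969, -0.0, -0.0]
contact_force: [0.3, -0.3, -0.5]
finger_gap: 0.0182
```

```bash

python3 -c "
from h import *
go(0,-1.5,72,0)
look('s15')
s=get_image('scene');save(s,'s15f')
g=get_image('wrist');save(g,'w15')
"
```

```text
t 24.43 tcp tray [-10.5  -1.6] z 226.6 F [ 0.3 -0.3 -0.5] gap 18.2
 turn tool [ 0.  -0.  -0.3]  shift in target axes [-1.050e+01  1.000e-01  1.546e+02]  in present axes [-1.060e+01  1.000e-01  1.546e+02]
[272. 224.] [ 76.6 -74.6] 36.1
[276. 214.] [ 48.2 -85.8] 57.5
[363. 182.] [-142.4   86.3] 38.9
```

View pics/s15.png

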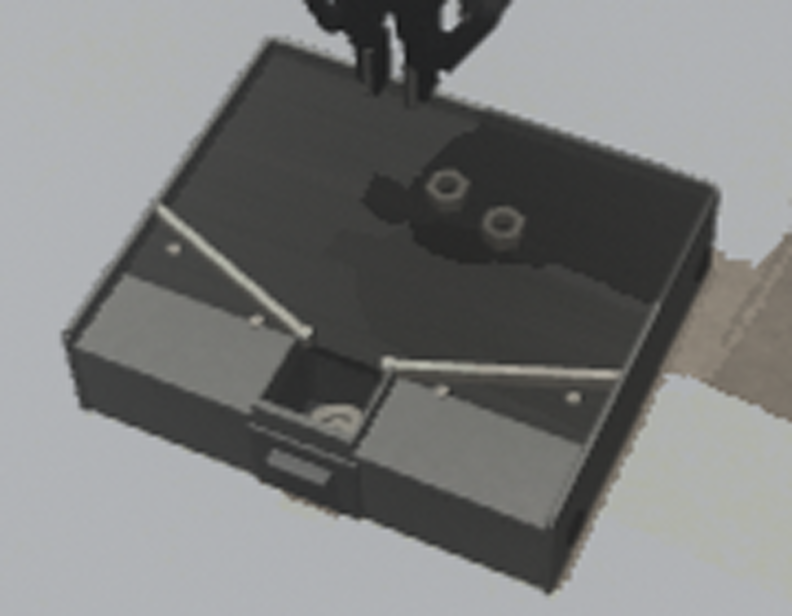

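View pics/w15.png

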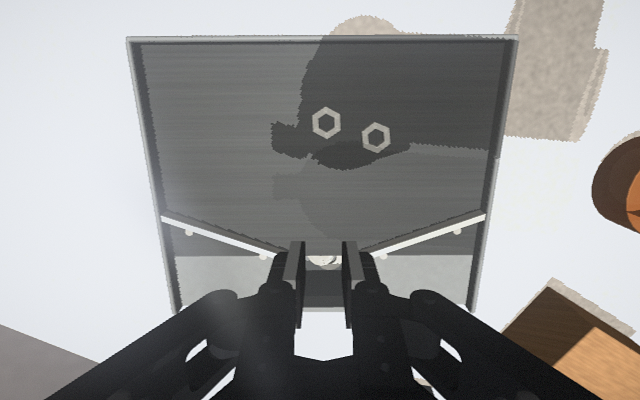

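View pics/s15f.png

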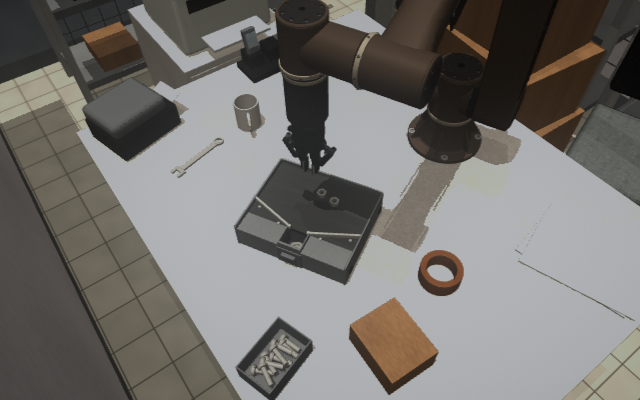

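The wrist view shows something bright at (322,258), near the gate. I need to know whether that's in the box or stuck at the edge.

```bash

python3 -c "
from h import *
g=get_image('wrist')
for z in(.07,.011,.02):print(z,w2t(ray(g,322,258,z)))
print(proj(g,np.r_[t2w([75,0]),.07]),proj(g,np.r_[t2w([75,-20]),.07]),proj(g,np.r_[t2w([75,20]),.07]))
s=get_image('scene');save(s,'gs',(270,210,330,260),12)
save(g,'gw',(260,220,390,320),6)
for p in [(296.5,245)]:
  for z in(.011,.02,.07):print('scene',z,w2t(ray(s,*p,z)))
"
```

```text
0.07 [74.71212573 -3.04575745]
0.011 [106.52344229  -3.44648398]
0.02 [101.67086858  -3.3853562 ]
[324.92769483 258.23551673] [305.71543019 258.31665808] [344.14403687 258.15435816]
scene 0.011 [ 79.5374997  -10.24222323]
scene 0.02 [84.54505406 -7.16667572]
scene 0.07 [112.36480051   9.91969931]
```

View pics/gs.png

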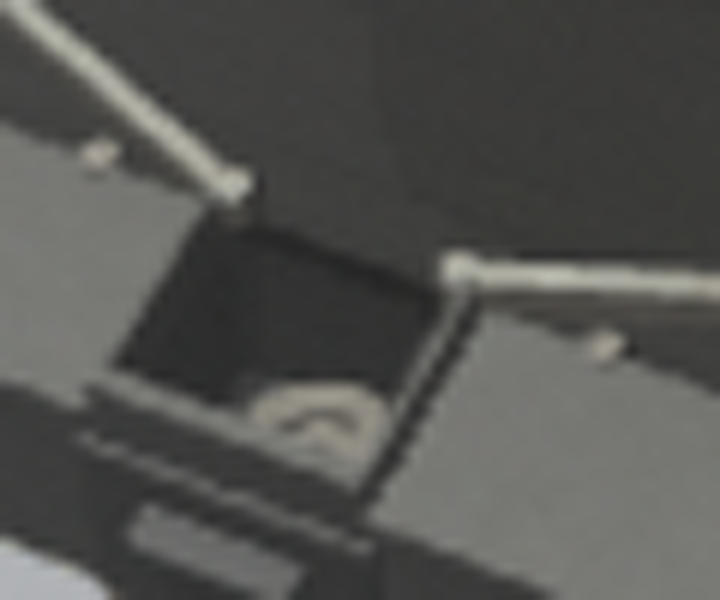

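View pics/gw.png

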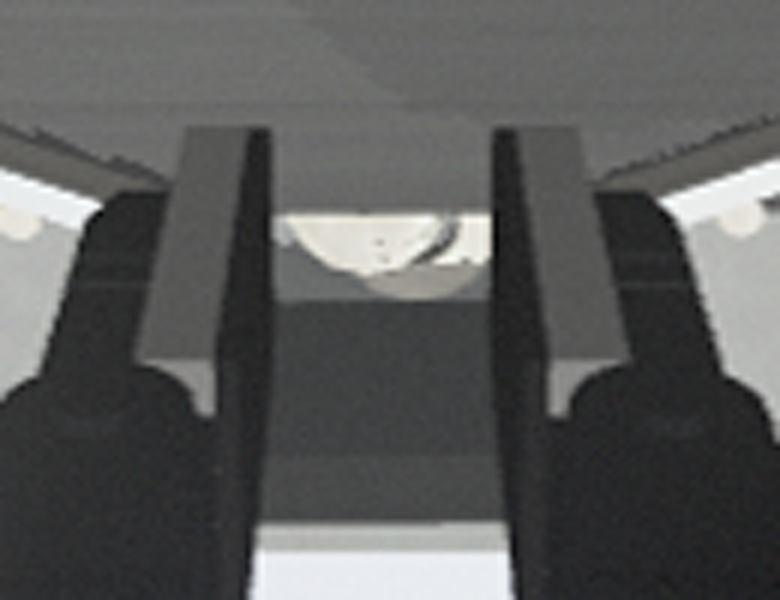

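Both close-ups show washers stacked on the box floor. The deck edge cuts them off in the wrist view, so they lie below it, and nothing is left at the gate. Handing in.

```bash
python3 -c "
from h import *
job.job_done();print(bot.state()['t'])"
```

```text
the job is handed in; nothing more can be done
the job is handed in; nothing more can be done
```

All three washers went through the gate one at a time and dropped into the collecting box. The two hex nuts are still on the deck, and I handed the job in after about 25 s of the 61 s allowed.

- **How:** I pushed each washer along the deck from behind with both fingertips held 18 mm apart and about 2 mm above the deck. Nothing was pinched or lifted. At each reading I took, the contact force was under about 2 N.
- **Order:** after each push I took a picture showing that washer gone from the deck before starting the next.
- **One correction:** the third washer sat about 5 mm off the tips' centre line before the gate, so I backed off, re-centred and then pushed it through.
- **Last checks:**
  - The deck was clear of washers, and both nuts looked to be where they started.
  - The gripper was clear, at 227 mm height.
  - A bright patch near the gate in the wrist view turned out to be washers lying below the deck edge in the box.
- **Not confirmed:** I couldn't see three separate washers in the box, because they overlap and the slot hides part of them. The count rests on the three drops I followed. In the last overview the marker was hidden behind the gripper, but the arm never went near it. The tape, carton and wrench looked undisturbed, and the mug stands clear of the arm's path.

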